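# Assemble a slot-blot manifold on its guide pins

## Task

Assemble the blotting manifold: thread first the long open spacer frame and then the slotted plate with the square knob over the two guide pins of the base, thick pin through the larger hole, until each lies flat and fully home, the frame on the base and the slotted plate on the frame. Let go, and leave the shorter spare frame, the jar, the bottle and the tip box standing where they are.

Things in the scene. Friction and masses are not known exactly. Their poses are not given: they have to be found in the camera images.
- manifold: Grey plastic base, fixed. Origin: centre of its underside, on the bench; x runs lengthwise from the thin to the thick pin, z up. Foot 176 x 100 mm, 10 mm high; on it a block 170 (x) by 58 mm (y), flat top 45 mm above the bench with an open chamber 81 (x) by 42 mm (y), 22 mm deep, in its middle. Two upright steel guide pins on the long centre line, 58 mm either side of the middle.
- thin_pin (a point): Foot of the thin guide pin (10 mm diameter) at x = -58 mm on the base: on its axis, level with the block's top, 45 mm above the bench. Both pins rise 37 mm above the block's top (tips 82 mm above the bench), straight for 28 mm, then tapering to 45 percent of their diameter.
- thick_pin (a point): Foot of the thick guide pin (16 mm diameter) at x = +58 mm on the base: on its axis, level with the block's top, 45 mm above the bench.
- frame_center (a point): Centre, half-way up, of the loose long frame: grey plastic 150 (x) by 64 (y) by 10 mm, about 90 g, flat on the bench. Window 79 (x) by 41 mm (y) in its middle; the side bars beside it are 11.5 mm wide, centre lines at y = +-26.25 mm. Grip it across its 64 mm width, or across one bar with a finger in the window. Home on the base this point is 50 mm above the bench.
- frame_thin_hole (a point): Centre of the frame's 13 mm through hole (for the thin pin), half-way through its thickness, at x = -58 mm, y = 0 from the frame's centre.
- frame_thick_hole (a point): Centre of the frame's 19 mm through hole (for the thick pin), half-way through its thickness, at x = +58 mm, y = 0 from the frame's centre.
- knob (a point): Grip point of the square knob in the middle of the loose slotted plate, 34 mm above the plate's underside. Knob 26 x 26 mm, sides along the plate's x and y, top 48 mm above the underside; grip it either way. Plate: grey plastic 150 (x) by 64 (y) by 12 mm, about 160 g, dark narrow slots, no window. Home on the frame this point is 89 mm above the bench.
- slot_plate_thin_hole (a point): Centre of the slotted plate's 13 mm through hole (for the thin pin), 6 mm above its underside, at x = -58 mm, y = 0 from the plate's middle.
- slot_plate_thick_hole (a point): Centre of the slotted plate's 19 mm through hole (for the thick pin), 6 mm above its underside, at x = +58 mm, y = 0 from the plate's middle.
- spare_center (a point): Centre of the loose spare frame, not to be used: like the long frame, but only 118 mm long with its holes 84 mm apart; 64 mm wide, 10 mm thick.
- jar_mid (a point): Middle, half-way up, of an upright loose amber jar, 60 mm diameter, 100 mm tall; it stands close beside the long frame.
- flask_mid (a point): Middle, 52 mm above its foot, of an upright loose white bottle, 60 mm diameter, 105 mm tall; it stands close beside the slotted plate.
- tip_box_mid (a point): Middle, half-way up, of a loose pipette tip box, black with a yellow top, 110 x 78 mm, 54 mm tall.
Mind the look-alikes: they are no part of the job. What is shaped like the part that bears knob but blue is not meant.

How it is judged:
On the way, in this order (a step that is already met when the one before it is completed fails the run):
1. the long frame is threaded over both pins and home on the base (horizontal distance between frame_thin_hole and thin_pin below 0.004 m and horizontal distance between frame_thick_hole and thick_pin below 0.004 m and z of frame_center in the frame of manifold below 0.0525 m and angle between frame_center's own z axis and vertical below 0.03 rad), for 0.2 s.
2. then the slotted plate is threaded over both pins and home on the frame (all of step 1 and horizontal distance between slot_plate_thin_hole and thin_pin below 0.004 m and horizontal distance between slot_plate_thick_hole and thick_pin below 0.004 m and z of knob in the frame of manifold below 0.0918 m and angle between knob's own z axis and vertical below 0.03 rad), for 0.2 s.
At the end, for the whole second after the job is handed in: Frame on the base, slotted plate on the frame, both over both pins the right way round: holes within 4 mm of their pins, plates within 2.5 mm of home height, level within 0.03 rad. Spare frame, jar, bottle and tip box within 30 mm of where they stood, not tipped over 0.35 rad (all of step 2); the robot touches nothing.
It fails at once if spare frame shifted by more than 30 mm or tipped (distance of spare_center from where it was at the start of the episode above 0.03 m or angle between spare_center's own z axis and vertical above 0.35 rad).
It fails at once if jar shifted by more than 30 mm or tipped (distance of jar_mid from where it was at the start of the episode above 0.03 m or angle between jar_mid's own z axis and vertical above 0.35 rad).
It fails at once if bottle shifted by more than 30 mm or tipped (distance of flask_mid from where it was at the start of the episode above 0.03 m or angle between flask_mid's own z axis and vertical above 0.35 rad).
It fails at once if tip box shifted by more than 30 mm or tipped (distance of tip_box_mid from where it was at the start of the episode above 0.03 m or angle between tip_box_mid's own z axis and vertical above 0.35 rad).
It also fails if it takes over 69 s, if anything falls off the work surface, if the arm or the gripper's body presses on something with over 40 N, if the wrist force passes 120 N, or if a joint passes its speed limit or range.

## Robot

A 6-joint arm with a two-finger parallel gripper is mounted at the origin on the work surface. World frame = base frame: x ahead of the robot, y to its left, z up, the work surface at z = 0. Lengths are in m, angles in rad, forces in N, time in s.
With the tool pointing down it reaches from about 0.375 to 0.9 m from the base axis. Payload 3.1 kg.
Tool frame: the origin (TCP) lies between the finger pads; the fingertips stand arm.tip_reach ahead of it and the grasp point (between the pads) lies 5 mm behind it (arm.tip_reach is the distance from the TCP to the fingertips, in m); z points along the fingers, y is the line along which they close (so a half turn about z gives the same grasp; the last joint's range is limited). The gripper opens to 87 mm and grips with 3 to 60 N. Pads are 19 mm wide; open, the fingers measure 117 mm over their backs; the gripper's body (75 mm by 190 mm) begins 51 mm behind the grasp point.
Start: joints at [-0.178, 0.527, 1.433, -0, 1.181, -0.178], TCP at [0.625, 0, 0.237] pointing down, gripper open.
Joint ranges: [-3.08, 3.08], [-0.75, 2.2], [0.22, 2.44], [-1.43, 4.57], [0, 2.65], [-2.85, 2.85]. Speed limits (rad/s): [2.79, 2.79, 3.14, 3.14, 3.14, 3.14].

## Interface

Orientations are given as a rotation vector (axis times angle).
In Python, from plant import arm, optics gives the robot as it stands.
- The arm moves only by the shell command python3 -m crank 'ROWS' [OPENING] [FORCE]. ROWS is JSON, a list of rows, each an object of numbers: "dx", "dy", "dz": the shift along the tool's x, y, z in units of 0.08 m (1.0 is 0.08 m); "turn": the turn about the tool's z in units of 1.5 rad (1.0 is 1.5 rad). In form: [{"dx": .., "dy": .., "dz": .., "turn": ..}, ...]. A call has 1 to 12 rows; each row shifts and turns the commanded pose from where the row before left it, along the tool's axes as they then stand; what a row does not reach is not made up. A row lasts 1/10 s, in which the tool goes at most 50 mm and 8.59 degrees, less where a joint would pass 70% of its speed; a pose out of reach is approached as far as the arm can. A call with a number of a shift or a turn outside -1 to 1 is refused whole. A call with a gripper value outside its range is refused whole. OPENING is the closure, from 0 (fully open) to 1 (shut), set as the call begins (- or left out, the last holds). The fingers move at their own pace and stop on an object; FORCE is the grip in N (left out, the last holds). Time passes only in rows, so rows that do not move let the fingers close. It gives the time, the measured TCP pose, the force, the opening and the grip force at its end, in the units of the state.
- arm.sense(): the state, without advancing time (a new reading comes with each control period).
- optics.capture(name): name is "scene" or "side" or "wrist"; returns a dict with "frame" (384x512x3 uint8, red, green, blue), "fx", "fy", "cx", "cy" (pixels), "rvec" (rotation vector, rad) and "tvec" (3), from world to camera coordinates, as OpenCV has them; the wrist camera has in their place "T_tool_cam" (4x4, takes a point from camera to tool coordinates, whose origin is the TCP and whose axes are the flange's). Camera axes: x right, y down, z forward; pixel columns grow to the right and rows downward; lengths in m; the calibration is good to about 2 mm. A picture is of the moment at which its call begins: read the wrist's pose just before it. There is no depth.
- arm.job_done(): hands the job in; it is judged then, once.
Trained networks look in the newest picture that a camera, given by its name, has taken for a name from the list of things; names that differ only in an ending like _2 or _b are one class to them, and where a whole thing is asked for, a point or a joint stands for the part that bears it (a point fixed in the world has none). Each returns a list of dicts, best first, with "confidence" (0 to 1); they miss things now and then, are a little off and sometimes report something else, mostly with a low value. They report only what shows in the picture. A call takes as long as a camera call. They do not tell look-alikes from the thing itself.
- optics.recognise(camera, query): "position" ([column, row] in pixels, amid what is visible of it).
- optics.masks_of(camera, query): "pixels" (384x512 bool, what is visible of it) and "position" ([column, row] in pixels, amid what is visible of it).
- optics.pinpoint(camera, query): "position" ([column, row] in pixels: a listed point, or the origin of a listed thing).
The state is a dict: "time": time; "qpos": joint angles; "dq": joint speeds; "joint_efforts": joint torques, N m; "tcp_pos": TCP position; "eef_rot": TCP orientation; "force": force on the tool from outside, world axes, zero at the start; "ft_torque": the same for the moment, N m; "grip_width": opening from 0.0 (shut) to 1.0 (fully open); "gripper_force": force on a finger pad.
Only numpy, scipy, OpenCV 4.12 (cv2) and the standard library are available. Lean on these libraries where they do the work, as an engineer would, in place of code of your own. Each camera call takes 0.05 s, during which the arm holds its last target. There are 200 camera calls.

## Working session

There is one attempt and no reset: what is moved stays moved. The work goes in short steps, Python scripts to look and compute and a shell command to move; the robot and the scene stay as the last step left them, time stands still between calls to the robot, and variables do not carry over. Pictures are saved under pics/ and viewed, at most 10 in all, crops included, and the job is handed in when it is done.

```bash
mkdir -p pics; ls; cat > h.py <<'E'
import numpy as np, cv2
from plant import arm, optics
from scipy.spatial.transform import Rotation as R
def cam(name, s=None):
    s=s or arm.sense(); c=optics.capture(name)
    K=np.array([[c['fx'],0,c['cx']],[0,c['fy'],c['cy']],[0,0,1.]])
    if 'T_tool_cam' in c:
        T=np.eye(4);T[:3,:3]=R.from_rotvec(s['eef_rot']).as_matrix();T[:3,3]=s['tcp_pos']
        W=T@np.array(c['T_tool_cam']); 
        Rc=W[:3,:3].T; t=-Rc@W[:3,3]
    else:
        Rc=R.from_rotvec(c['rvec']).as_matrix(); t=np.array(c['tvec'])
    return c['frame'],K,Rc,t
def ray(px,K,Rc,t,z):
    d=Rc.T@np.linalg.inv(K)@np.array([px[0],px[1],1.]); o=-Rc.T@t
    return o+d*(z-o[2])/d[2]
def proj(P,K,Rc,t):
    p=K@(Rc@np.array(P,float)+t); return p[:2]/p[2]
def save(n,f): cv2.imwrite('pics/'+n+'.png',f[:,:,::-1])
E
python3 - <<'E'
from h import *
s=arm.sense(); print({k:np.round(v,3) for k,v in s.items()}, arm.tip_reach)
Z=dict(manifold=0,thin_pin=.045,thick_pin=.045,frame_center=.005,frame_thin_hole=.005,frame_thick_hole=.005,knob=.034,slot_plate_thin_hole=.006,slot_plate_thick_hole=.006,spare_center=.005,jar_mid=.05,flask_mid=.052,tip_box_mid=.027)
ims=[]
for n in('scene','side'):
    f,K,Rc,t=cam(n); ims.append(f)
    print(n,'cam at',np.round(-Rc.T@t,3))
    for q,z in Z.items():
        for d in optics.pinpoint(n,q):
            print(q,np.round(d['position']),round(d['confidence'],2),np.round(ray(d['position'],K,Rc,t,z),3))
save('s1',ims[0]);save('s2',ims[1])
print(arm.sense()['time'])
E
```

```text
pics
{'time': np.float64(0.0), 'qpos': array([-0.178,  0.528,  1.434, -0.   ,  1.181, -0.178]), 'dq': array([-0.001,  0.   , -0.001,  0.   ,  0.001, -0.   ]), 'joint_efforts': array([-1.0000e-03, -4.4005e+01, -1.7659e+01,  6.3000e-02,  5.8000e-02,
       -0.0000e+00]), 'tcp_pos': array([0.624, 0.   , 0.236]), 'eef_rot': array([-2.22e+00, -2.22e+00,  2.00e-03]), 'force': array([-0.645, -0.342,  0.162]), 'ft_torque': array([-0.016,  0.01 , -0.053]), 'gripper_force': np.float64(0.0), 'grip_width': np.float64(0.999)} 0.014
scene cam at [1.281 0.398 0.785]
manifold [161. 160.] 0.58 [ 0.434 -0.323  0.   ]
manifold [346. 223.] 0.36 [0.452 0.282 0.   ]
thin_pin [150. 160.] 0.63 [ 0.499 -0.308  0.045]
thick_pin [163. 135.] 0.81 [ 0.367 -0.356  0.045]
thick_pin [222. 215.] 0.44 [ 0.612 -0.004  0.045]
frame_center [213. 229.] 0.71 [ 0.632 -0.021  0.005]
frame_thin_hole [207. 246.] 0.57 [ 0.687 -0.005  0.005]
frame_thick_hole [221. 215.] 0.58 [ 0.575 -0.027  0.005]
knob [408. 179.] 0.8 [0.231 0.397 0.034]
knob [371. 210.] 0.72 [0.411 0.333 0.034]
slot_plate_thin_hole [424. 192.] 0.9 [0.234 0.45 
[... 1111 characters left out ...]
ate_thin_hole [204. 167.] 0.56 [0.461 0.308 0.006]
slot_plate_thin_hole [348. 277.] 0.27 [ 0.515 -0.301  0.006]
slot_plate_thick_hole [141. 181.] 0.91 [0.259 0.341 0.006]
slot_plate_thick_hole [173. 164.] 0.89 [0.384 0.38  0.006]
slot_plate_thick_hole [310. 200.] 0.27 [ 0.636 -0.02   0.006]
slot_plate_thick_hole [297. 210.] 0.23 [ 0.571 -0.038  0.006]
spare_center [397. 247.] 0.82 [ 0.692 -0.296  0.005]
spare_center [266. 141.] 0.4 [0.729 0.336 0.005]
spare_center [317. 189.] 0.39 [0.689 0.01  0.005]
spare_center [203. 168.] 0.17 [0.454 0.305 0.005]
jar_mid [274. 176.] 0.65 [0.577 0.085 0.05 ]
flask_mid [182. 137.] 0.85 [0.455 0.448 0.052]
tip_box_mid [266. 144.] 0.86 [0.695 0.286 0.027]
1.4
```

```bash
python3 -c "
import cv2
a=cv2.imread('pics/s1.png');b=cv2.imread('pics/s2.png')
cv2.imwrite('pics/c1.png',cv2.resize(a[90:330,100:460],None,fx=2.2,fy=2.2,interpolation=2))
cv2.imwrite('pics/c2.png',cv2.resize(b[110:340,90:450],None,fx=2.2,fy=2.2,interpolation=2))"
```

```text
(no output)
```

View pics/c1.png

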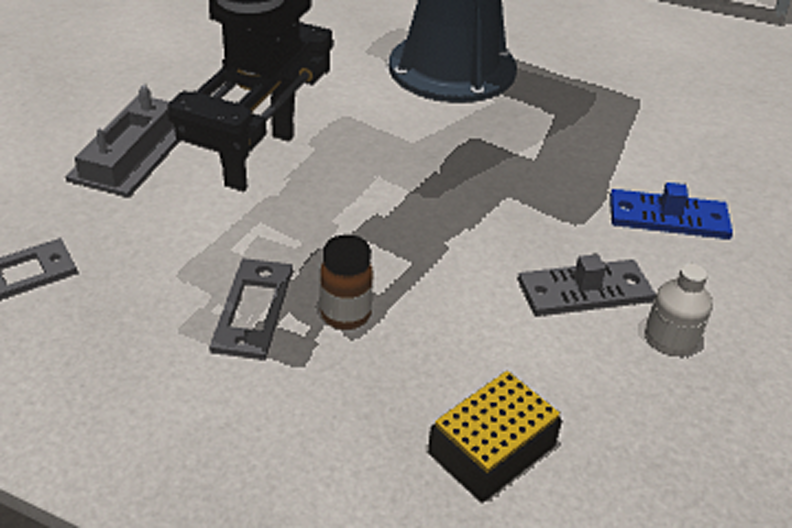

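View pics/c2.png

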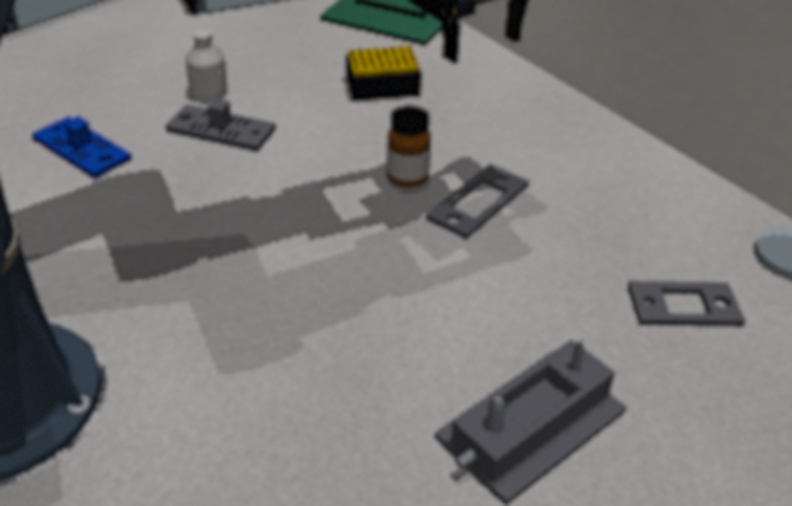

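Scene image: long frame at (213,229) next to the jar (260,214). The shorter spare is at ~(115,213). The grey slotted plate with knob is at (371,210), beside the bottle (412,231). The manifold is at (161,160).
Look-alikes: for the plate, the blue one (408,179); for the frame, the spare. I choose the grey plate and the long frame. The wrist camera is already over the frame, so I'll check there.

```bash
cat > look.py <<'E'
from h import *
import sys
def look(Z,name,n=1,mask=None):
    f,K,Rc,t=cam('wrist'); save(name,f)
    print('cam',np.round(-Rc.T@t,3))
    for q,z in Z.items():
        for d in optics.pinpoint('wrist',q):
            print(q,np.round(d['position']),round(d['confidence'],2),np.round(ray(d['position'],K,Rc,t,z),4))
    return f,K,Rc,t
E
python3 - <<'E'
from look import *
look(dict(frame_center=.005,frame_thin_hole=.005,frame_thick_hole=.005,jar_mid=.05),'w1')
E
```

```text
cam [0.625 0.078 0.385]
frame_center [255. 177.] 0.63 [ 0.6305 -0.0194  0.005 ]
frame_thin_hole [296. 166.] 0.78 [ 0.6815 -0.0048  0.005 ]
frame_thick_hole [208. 187.] 0.83 [ 0.571  -0.0318  0.005 ]
```

View pics/w1.png

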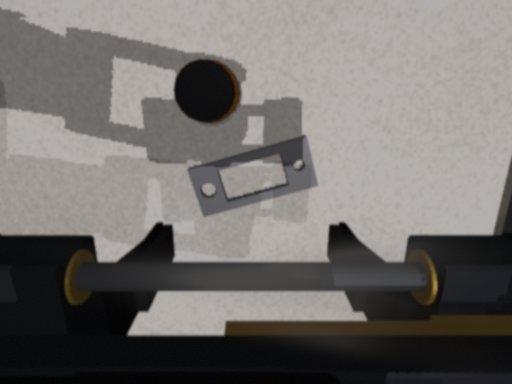

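Wrist view: the long frame is at (255,177), with its larger hole at left (208,188) and smaller at right (298,165). The jar is above it at (207,90). The choice is confirmed. Next I'll refine the frame's outline, then look at the base.

```bash
python3 - <<'E'
from look import *
f,K,Rc,t=cam('wrist')
for d in optics.masks_of('wrist','frame_center'):
    m=d['pixels'].astype(np.uint8); print(d['confidence'],m.sum(),d['position'])
    c=max(cv2.findContours(m,0,2)[0],key=cv2.contourArea)
    b=cv2.boxPoints(cv2.minAreaRect(c)); P=np.array([ray(p,K,Rc,t,.008) for p in b])
    print(np.round(P,4),np.round(P.mean(0),4),np.linalg.norm(np.diff(P,axis=0),axis=1))
g=cv2.cvtColor(f,cv2.COLOR_RGB2GRAY)
for x,y in((208,188),(298,165)):
    w=g[y-9:y+10,x-9:x+10]; th=(w>120).astype(np.uint8)
    n,l,st,ce=cv2.connectedComponentsWithStats(th)
    for i in range(1,n): p=ce[i]+[x-9,y-9]; print(st[i,4],p,np.round(ray(p,K,Rc,t,.005),4))
E
python3 -m crank '[{"dx":-0.48,"dy":-0.3},{"dx":-0.48,"dy":-0.3},{"dx":-0.48,"dy":-0.3},{"dx":-0.48,"dy":-0.3},{"dx":-0.48,"dy":-0.3},{"dx":-0.48,"dy":-0.3},{"dx":-0.48,"dy":-0.3},{"dx":-0.48,"dy":-0.3},{"dx":0},{"dx":0},{"dx":0}]'
python3 - <<'E'
from look import *
print(arm.sense()['tcp_pos'])
look(dict(manifold=0,thin_pin=.045,thick_pin=.045),'w2')
E
```

```text
0.97 4271 [263.2, 189.7]
[[ 0.5461 -0.0061  0.008 ]
 [ 0.6904  0.0354  0.008 ]
 [ 0.7117 -0.0275  0.008 ]
 [ 0.561  -0.0732  0.008 ]] [ 0.6273 -0.0179  0.008 ] [0.15013347 0.06640415 0.1574631 ]
125 [208.296 188.36 ] [ 0.5717 -0.0338  0.005 ]
44 [297.5        163.65909091] [ 0.6827 -0.0021  0.005 ]
[6.24985434e-01 5.47604991e-05 2.36545943e-01]
cam [0.625 0.078 0.385]validation failed for argument at $[0]...
```

View pics/w2.png

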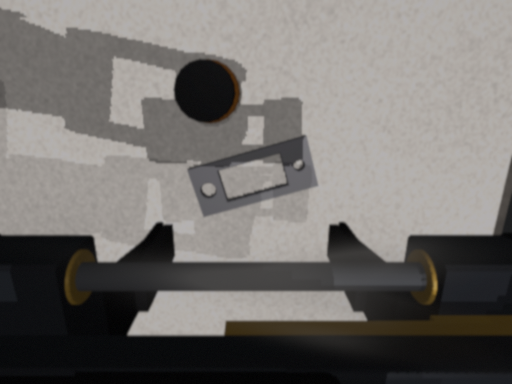

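The move was refused, apparently because every row needs all four keys; the view is unchanged. Retrying with all of them.

```bash

python3 -m crank '[{"dx":-0.48,"dy":-0.3,"dz":0,"turn":0},{"dx":-0.48,"dy":-0.3,"dz":0,"turn":0},{"dx":-0.48,"dy":-0.3,"dz":0,"turn":0},{"dx":-0.48,"dy":-0.3,"dz":0,"turn":0},{"dx":-0.48,"dy":-0.3,"dz":0,"turn":0},{"dx":-0.48,"dy":-0.3,"dz":0,"turn":0},{"dx":-0.48,"dy":-0.3,"dz":0,"turn":0},{"dx":-0.48,"dy":-0.3,"dz":0,"turn":0},{"dx":0,"dy":0,"dz":0,"turn":0},{"dx":0,"dy":0,"dz":0,"turn":0},{"dx":0,"dy":0,"dz":0,"turn":0}]'
python3 - <<'E'
from look import *
look(dict(manifold=0,thin_pin=.045,thick_pin=.045),'w3')
E
```

```text
time: 3.05
tcp_pos: [0.4332, -0.3063, 0.2365]
eef_rot: [-2.221, -2.222, -0.001]
force: [0.7, -0.2, 0.4]
grip_width: 1.001
gripper_force: 0.0
cam [ 0.433 -0.229  0.385]
manifold [256. 180.] 0.65 [ 0.4408 -0.3308  0.    ]
thin_pin [304. 188.] 0.57 [ 0.494  -0.3279  0.045 ]
thick_pin [206. 195.] 0.91 [ 0.3826 -0.3365  0.045 ]
```

View pics/w3.png

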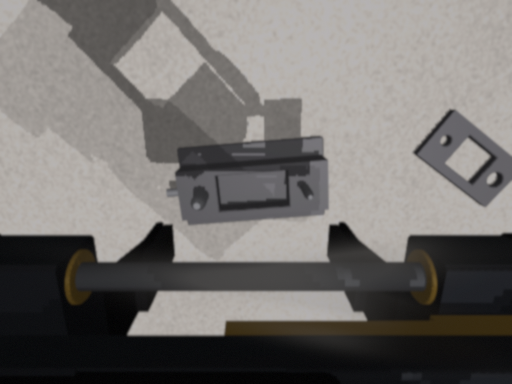

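Base in the wrist view: block at (253,190), thick pin at left (~200,198), thin pin at right (~307,190), spare frame at (467,160). I'll enlarge it to read the edges.

```bash
python3 -c "
import cv2,numpy as np
a=cv2.imread('pics/w3.png')[130:230,165:340]
a=cv2.resize(a,None,fx=4.5,fy=4.5,interpolation=2)
a=np.clip(a.astype(float)*1.6,0,255).astype('uint8')
for i in range(0,175,25):
  cv2.line(a,(int(i*4.5),0),(int(i*4.5),8),(0,0,255),1);cv2.putText(a,str(165+i),(int(i*4.5),20),0,.4,(0,0,255))
for i in range(0,100,10):
  cv2.line(a,(0,int(i*4.5)),(8,int(i*4.5)),(0,0,255),1);cv2.putText(a,str(130+i),(10,int(i*4.5)+5),0,.4,(0,0,255))
cv2.imwrite('pics/c3.png',a)"
```

```text
(no output)
```

View pics/c3.png

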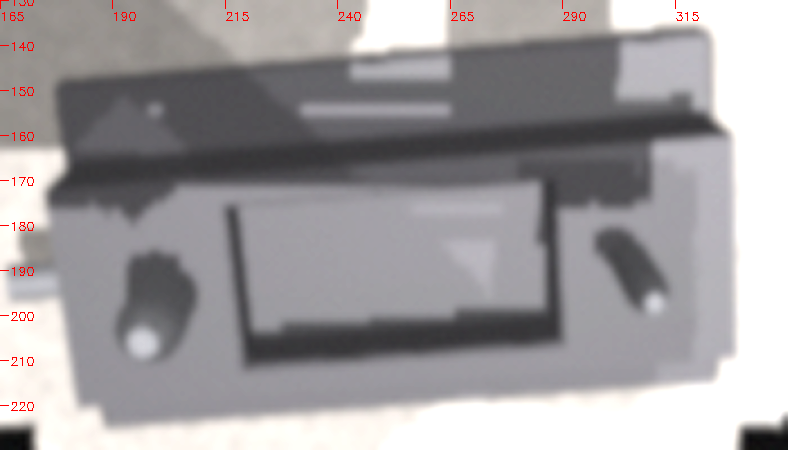

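```bash
cat > fitm.py <<'E'
from h import *
from scipy.optimize import least_squares
def fit(obs,K,Rc,t,x0,half=True):
    M=np.array([o[0] for o in obs],float);U=np.array([o[1] for o in obs],float)
    def w(p):
        c,s=np.cos(p[2]),np.sin(p[2]); return M@np.array([[c,s,0],[-s,c,0],[0,0,1]])+[p[0],p[1],0]
    f=lambda p:(np.array([proj(q,K,Rc,t) for q in w(p)])-U).ravel()
    r=least_squares(f,x0,loss='soft_l1'); print(np.round(r.x,4),'\n',np.round(r.fun.reshape(-1,2),1)); return r.x
E
python3 - <<'E'
from fitm import *
f,K,Rc,t=cam('wrist')
obs=[((.058,0,.082),(196.2,205.6)),((-.058,0,.082),(310.2,196.8)),
((.088,-.05,.01),(177.3,148.5)),((-.088,-.05,.01),(322.4,135.8)),
((.085,-.029,.045),(175.3,172.5)),((-.085,-.029,.045),(327.5,159.2)),
((.0405,.021,.045),(218.6,211.2)),((-.0405,.021,.045),(289.5,205.6)),((.0405,-.021,.045),(215,175.2)),((-.0405,-.021,.045),(287.5,169.7))]
fit(obs,K,Rc,t,[.437,-.33,np.pi+.06])
print('tips only');fit(obs[:2],K,Rc,t,[.437,-.33,np.pi+.06])
fit(obs[2:],K,Rc,t,[.437,-.33,np.pi+.06])
E
```

```text
[ 0.4362 -0.3308  3.2292] 
 [[ 0.2  0.2]
 [-0.1 -0.1]
 [-1.4 -0. ]
 [ 0.7  0.2]
 [-1.  -0.4]
 [ 0.3  0.1]
 [ 0.6 -0.2]
 [-0.  -0.2]
 [-0.   0.5]
 [ 0.1  0. ]]
tips only
[ 0.4361 -0.3307  3.2257] 
 [[ 0.1 -0. ]
 [-0.1  0. ]]
[ 0.4362 -0.3308  3.23  ] 
 [[-1.4  0.1]
 [ 0.7  0.1]
 [-1.  -0.3]
 [ 0.3  0.1]
 [ 0.7 -0.1]
 [ 0.  -0.2]
 [-0.   0.6]
 [ 0.1  0. ]]
```

Base: (0.4362,-0.3308), yaw 3.229. Frame: (0.6275,-0.018), yaw 3.42. I'll grip the bar farthest from the jar, which puts the gripper body about 15 mm clear of it.

```bash

python3 -m crank '[{"dx":0.411,"dy":0.315,"dz":0,"turn":0},{"dx":0.411,"dy":0.315,"dz":0,"turn":0},{"dx":0.411,"dy":0.315,"dz":0,"turn":0},{"dx":0.411,"dy":0.315,"dz":0,"turn":0},{"dx":0.411,"dy":0.315,"dz":0,"turn":0},{"dx":0.411,"dy":0.315,"dz":0,"turn":0},{"dx":0.411,"dy":0.315,"dz":0,"turn":0},{"dx":0.411,"dy":0.315,"dz":0,"turn":0}]' 0.64
python3 -m crank '[{"dx":0,"dy":0,"dz":0,"turn":0.096},{"dx":0,"dy":0,"dz":0,"turn":0.096},{"dx":0,"dy":0,"dz":0,"turn":0.096},{"dx":0,"dy":0,"dz":0,"turn":0.096},{"dx":0,"dy":0,"dz":0,"turn":0.096},{"dx":0,"dy":0,"dz":0,"turn":0.096},{"dx":0,"dy":0,"dz":0,"turn":0.096},{"dx":0,"dy":0,"dz":0,"turn":0.096},{"dx":0,"dy":0,"dz":0,"turn":0.096},{"dx":0,"dy":0,"dz":0,"turn":0},{"dx":0,"dy":0,"dz":0,"turn":0}]'
python3 - <<'E'
from look import *
s=arm.sense();print(np.round(s['qpos'],3)); Rt=R.from_rotvec(s['eef_rot']).as_matrix();print(np.round(Rt,3))
f,K,Rc,t=look(dict(frame_center=.005,frame_thin_hole=.005,frame_thick_hole=.005),'w4')
g=cv2.cvtColor(f,cv2.COLOR_RGB2GRAY)
for P in((.5717,-.0338,.005),(.6827,-.0021,.005)):
    x,y=np.round(proj(P,K,Rc,t)).astype(int); print(x,y); w=g[y-12:y+13,x-12:x+13]; th=(w>120).astype(np.uint8)
    n,l,st,ce=cv2.connectedComponentsWithStats(th)
    for i in range(1,n): p=ce[i]+[x-12,y-12]; print(st[i,4],p,np.round(ray(p,K,Rc,t,.005),4))
E
```

```text
time: 4.1
tcp_pos: [0.6355, -0.0416, 0.2365]
eef_rot: [2.22, 2.223, -0.0]
force: [0.0, 0.1, 0.2]
grip_width: 0.394
gripper_force: 0.0
time: 5.2
tcp_pos: [0.6345, -0.0435, 0.2365]
eef_rot: [-3.111, -0.436, 0.0]
force: [0.2, 0.3, -0.4]
grip_width: 0.355
gripper_force: 0.0
[-0.244  0.543  1.403 -0.     1.196  1.048]
[[ 0.961  0.275 -0.   ]
 [ 0.275 -0.961  0.   ]
 [-0.    -0.    -1.   ]]
cam [ 0.709 -0.022  0.385]
frame_thin_hole [229. 114.] 0.62 [ 0.6827 -0.0037  0.005 ]
frame_thick_hole [229. 206.] 0.95 [ 0.5717 -0.0328  0.005 ]
230 206
12 [230.5 209.5] [ 0.5677 -0.0361  0.005 ]
228 114
597 [228.1641541  113.97487437] [ 0.6825 -0.0026  0.005 ]
```

View pics/w4.png

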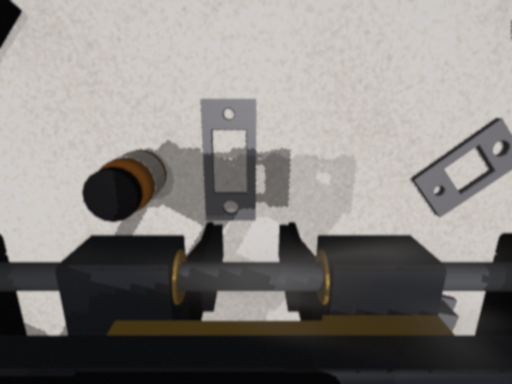

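The wrist view agrees with the earlier estimate to 1 mm: holes at (229,114) and (230,206), jar clear at left (115,190). Descending to the bar and gripping.

```bash

python3 -m crank '[{"dx":0,"dy":0,"dz":0.55,"turn":0.01},{"dx":0,"dy":0,"dz":0.55,"turn":0},{"dx":0,"dy":0,"dz":0.55,"turn":0},{"dx":0,"dy":0,"dz":0.55,"turn":0},{"dx":0,"dy":0,"dz":0.4,"turn":0},{"dx":0,"dy":0,"dz":0.155,"turn":0},{"dx":0,"dy":0,"dz":0,"turn":0},{"dx":0,"dy":0,"dz":0,"turn":0}]' 0.64
python3 -m crank '[{"dx":0,"dy":0,"dz":0,"turn":0},{"dx":0,"dy":0,"dz":0,"turn":0},{"dx":0,"dy":0,"dz":0,"turn":0},{"dx":0,"dy":0,"dz":0,"turn":0},{"dx":0,"dy":0,"dz":0,"turn":0}]' 1 40
python3 -m crank '[{"dx":0,"dy":0,"dz":-0.2,"turn":0},{"dx":0,"dy":0,"dz":-0.5,"turn":0},{"dx":0,"dy":0,"dz":-0.5,"turn":0},{"dx":0,"dy":0,"dz":-0.5,"turn":0},{"dx":0,"dy":0,"dz":-0.5,"turn":0},{"dx":0,"dy":0,"dz":0,"turn":0},{"dx":0,"dy":0,"dz":0,"turn":0}]'
python3 - <<'E'
from look import *
s=arm.sense();Rt=R.from_rotvec(s['eef_rot']).as_matrix()
z=s['tcp_pos'][2]-.010
f,K,Rc,t=look(dict(frame_center=z,frame_thin_hole=z,frame_thick_hole=z),'w5')
f,K,Rc,t=cam('side');save('side5',f)
for q in('frame_thin_hole','frame_thick_hole'):
    for d in optics.pinpoint('side',q): print(q,d['confidence'],np.round(ray(d['position'],K,Rc,t,z),4))
E
```

```text
time: 6.2
tcp_pos: [0.6355, -0.0444, 0.017]
eef_rot: [3.114, 0.408, 0.003]
force: [-0.1, 0.9, 0.2]
grip_width: 0.356
gripper_force: 0.0
time: 6.7
tcp_pos: [0.6347, -0.0442, 0.0165]
eef_rot: [3.115, 0.407, 0.001]
force: [0.1, -0.1, 3.0]
grip_width: 0.128
gripper_force: 40.0
time: 7.4
tcp_pos: [0.635, -0.0442, 0.1942]
eef_rot: [3.114, 0.407, 0.005]
force: [-1.4, 0.8, -2.0]
grip_width: 0.126
gripper_force: 40.0
cam [ 0.71  -0.024  0.343]
frame_thin_hole [197. 137.] 0.55 [ 0.6845 -0.0035  0.1842]
frame_thin_hole 0.87 [ 0.6784 -0.0034  0.1842]
frame_thick_hole 0.72 [ 0.5705 -0.0477  0.1842]
```

View pics/w5.png

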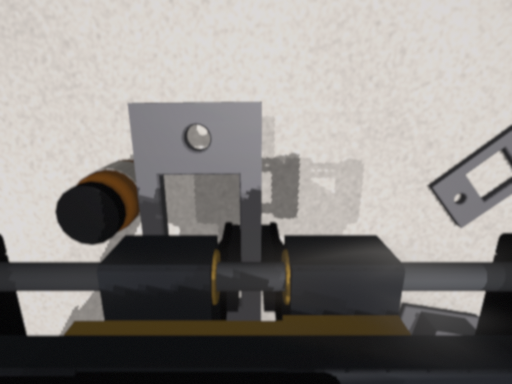

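The frame is held by its right bar: thin hole at (198,137), top corners (130,103) and (262,102). Next I'll compute the exact pose in hand.

```bash
python3 - <<'E'
from fitm import *
s=arm.sense();print(np.round(s['tcp_pos'],4)); f,K,Rc,t=cam('wrist')
z=s['tcp_pos'][2]-.0115
M=np.array([(-.075,-.032,.005),(-.075,.032,.005),(-.058,0,.005),(-.0395,-.0205,.005),(-.0395,.0205,.005)])
g=cv2.cvtColor(f,cv2.COLOR_RGB2GRAY)
U=np.array([(130,103),(262,102),(198.,136.5),(163.5,173.5),(240.5,173.5)])
obs=[((m[0],m[1],m[2]+z),u) for m,u in zip(M,U)]
p=fit(obs,K,Rc,t,[.627,-.018,np.pi+.26])
# free z, roll about frame x, pitch
def res(q):
    Q=M@(R.from_euler('ZYX',[q[3],q[5],q[4]]).as_matrix()).T+q[:3]
    return np.r_[(np.array([proj(a,K,Rc,t) for a in Q])-U).ravel(),(q[2]-z)*500,q[4]*20,q[5]*20]
r=least_squares(res,[*p[:2],z,p[2],0,0]);print(np.round(r.x,4),z,np.round(r.fun,1))
Rt=R.from_rotvec(s['eef_rot']).as_matrix()
print('tool y yaw',np.arctan2(Rt[1,1],Rt[0,1]),'frame c in tool',Rt.T@(np.r_[p[:2],z]-s['tcp_pos']))
E
```

```text
[ 0.6339 -0.044   0.1907]
[ 0.6278 -0.02    3.4134] 
 [[-1.1 -0.7]
 [ 1.8 -1.3]
 [ 0.4  1. ]
 [-3.4  1.1]
 [ 0.5  0.3]]
[ 6.2760e-01 -2.0200e-02  1.7670e-01  3.4196e+00  3.0400e-02 -1.9000e-03] 0.17922426308421388 [ 0.8  0.2  0.6 -1.1  0.5  0.9 -2.1  0.5  0.1 -0.3 -1.3  0.6 -0. ]
tool y yaw -1.3110747141276757 frame c in tool [ 0.00030892 -0.02470148  0.01153198]
```

```bash

python3 -m crank '[{"dx":0,"dy":0,"dz":0,"turn":0.06},{"dx":0,"dy":0,"dz":0,"turn":0.06},{"dx":-0.3057,"dy":0.4106,"dz":0,"turn":0},{"dx":-0.3057,"dy":0.4106,"dz":0,"turn":0},{"dx":-0.3057,"dy":0.4106,"dz":0,"turn":0},{"dx":-0.3057,"dy":0.4106,"dz":0,"turn":0},{"dx":-0.3057,"dy":0.4106,"dz":0,"turn":0},{"dx":-0.3057,"dy":0.4106,"dz":0,"turn":0},{"dx":-0.3057,"dy":0.4106,"dz":0,"turn":0},{"dx":-0.3057,"dy":0.4106,"dz":0,"turn":0},{"dx":-0.3057,"dy":0.4106,"dz":0,"turn":0}]'
python3 -m crank '[{"dx":0,"dy":0,"dz":0.5,"turn":0},{"dx":0,"dy":0,"dz":0.3,"turn":0},{"dx":0,"dy":0,"dz":0,"turn":0},{"dx":0,"dy":0,"dz":0,"turn":0},{"dx":0,"dy":0,"dz":0,"turn":0}]'
python3 - <<'E'
from fitm import *
s=arm.sense();Rt=R.from_rotvec(s['eef_rot']).as_matrix()
print(np.round(s['tcp_pos'],4),'ty yaw',np.arctan2(Rt[1,1],Rt[0,1]),np.round(s['qpos'],2))
f,K,Rc,t=cam('wrist');save('w6',f)
for x in(-.058,.058):
    w=np.array([.4362+x*np.cos(3.229),-.3308+x*np.sin(3.229)])
    print(np.round(w,4),[np.round(proj([*w,z],K,Rc,t),1) for z in(.045,.082)])
z=s['tcp_pos'][2]-.0115
for n in('wrist','side','scene'):
    f,K,Rc,t=cam(n);save('p6'+n,f)
    for q in('frame_thin_hole','frame_thick_hole'):
        for d in optics.pinpoint(n,q): print(n,q,round(d['confidence'],2),np.round(d['position'],1),np.round(ray(d['position'],K,Rc,t,z),4))
a=cv2.imread('pics/p6wrist.png')[40:300,80:350];b=cv2.imread('pics/p6side.png')[190:340,250:420];
a=cv2.resize(a,(430,414));b=cv2.resize(b,(370,326)); o=np.zeros((414,800,3),'uint8');o[:,:430]=a;o[:326,430:]=b;cv2.imwrite('pics/c6.png',o)
E
```

```text
time: 8.9
tcp_pos: [0.4377, -0.3577, 0.1919]
eef_rot: [-3.139, -0.125, 0.0]
force: [-0.4, -0.3, -0.0]
grip_width: 0.124
gripper_force: 40.0
time: 9.4
tcp_pos: [0.4397, -0.357, 0.1294]
eef_rot: [3.137, 0.126, 0.003]
force: [0.3, 0.8, -0.4]
grip_width: 0.124
gripper_force: 40.0
[ 0.4397 -0.357   0.1294] ty yaw -1.4903455137313677 [-0.88  0.59  1.68  0.    0.87  0.61]
[ 0.494  -0.3257] [array([213.3, 126.5]), array([206.7, 132. ])]
[ 0.3784 -0.3359] [array([218.9, 267.8]), array([214. , 294.6])]
wrist frame_thin_hole 0.85 [198.9 137.2] [ 0.4953 -0.3264  0.1179]
side frame_thin_hole 0.6 [354.7 250. ] [ 0.4965 -0.3177  0.1179]
side frame_thick_hole 0.93 [320.8 279.8] [ 0.3802 -0.3406  0.1179]
scene frame_thin_hole 0.82 [141.  141.3] [ 0.5119 -0.3184  0.1179]
scene frame_thick_hole 0.56 [166.4 121.3] [ 0.3884 -0.3169  0.1179]
scene frame_thick_hole 0.38 [384.7 219.5] [0.5248 0.3762 0.1179]
scene frame_thick_hole 0.26 [154.4 128. ] [ 0.4363 -0.3267  0.1179]
```

View pics/c6.png

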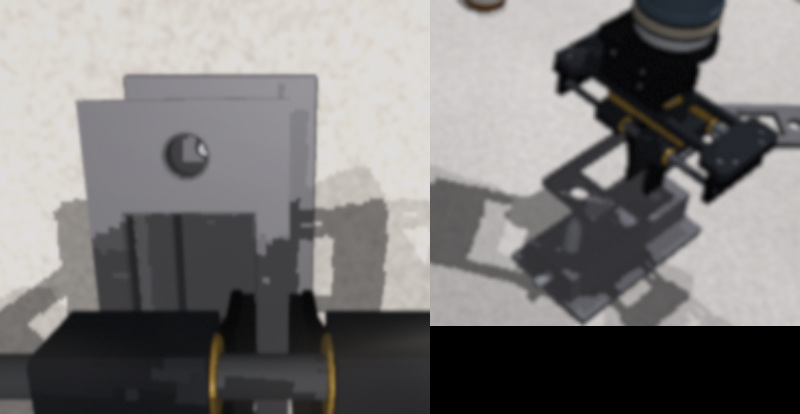

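Left crop: the thin pin's bright tip shows through the frame's thin hole at about (207,133), which is the predicted spot. I'll average out the pose noise before lowering.

```bash
python3 - <<'E'
from h import *
P=[];H=[]
pin=np.array([.494,-.3257])
for i in range(8):
    s=arm.sense(); f,K,Rc,t=cam('wrist',s); z=s['tcp_pos'][2]-.0115
    P.append(np.r_[s['tcp_pos'],s['eef_rot']])
    d=optics.pinpoint('wrist','frame_thin_hole')
    if d: H.append(ray(d[0]['position'],K,Rc,t,z))
print(np.mean(P,0).round(4),np.std(P,0).round(4));print(np.mean(H,0).round(4),np.std(H,0).round(4))
E
```

```text
[ 4.387e-01 -3.564e-01  1.281e-01 -7.848e-01 -3.130e-02  1.000e-04] [0.0000e+00 0.0000e+00 1.0000e-04 3.0393e+00 1.2130e-01 1.0000e-04]
[ 0.4937 -0.326   0.1167] [0.0004 0.0005 0.0001]
```

Aligned to within about 0.5 mm. Lowering over the tapers while watching the force.

```bash

python3 -m crank '[{"dx":0,"dy":0,"dz":0.2,"turn":0},{"dx":0,"dy":0,"dz":0.1,"turn":0},{"dx":0,"dy":0,"dz":0.05,"turn":0},{"dx":0,"dy":0,"dz":0.05,"turn":0},{"dx":0,"dy":0,"dz":0.05,"turn":0},{"dx":0,"dy":0,"dz":0.05,"turn":0},{"dx":0,"dy":0,"dz":0,"turn":0}]'
python3 -m crank '[{"dx":0,"dy":0,"dz":0.05,"turn":0},{"dx":0,"dy":0,"dz":0.05,"turn":0},{"dx":0,"dy":0,"dz":0.05,"turn":0},{"dx":0,"dy":0,"dz":0,"turn":0}]'
```

```text
time: 11.4
tcp_pos: [0.4385, -0.3563, 0.0877]
eef_rot: [-3.139, -0.125, 0.001]
force: [-0.5, 0.3, -0.9]
grip_width: 0.122
gripper_force: 40.0
time: 11.8
tcp_pos: [0.4385, -0.3563, 0.0756]
eef_rot: [-3.139, -0.125, 0.001]
force: [-0.4, -0.7, -1.7]
grip_width: 0.127
gripper_force: 40.0
```

```bash

python3 -m crank '[{"dx":0,"dy":0,"dz":0.05,"turn":0},{"dx":0,"dy":0,"dz":0.05,"turn":0},{"dx":0,"dy":0,"dz":0.04,"turn":0},{"dx":0,"dy":0,"dz":0.02,"turn":0},{"dx":0,"dy":0,"dz":0.01,"turn":0},{"dx":0,"dy":0,"dz":0,"turn":0}]'
```

```text
time: 12.4
tcp_pos: [0.4386, -0.3563, 0.0624]
eef_rot: [-3.139, -0.125, 0.0]
force: [-1.1, -1.9, -0.5]
grip_width: 0.127
gripper_force: 40.0
```

```bash

python3 -m crank '[{"dx":0,"dy":0,"dz":0.015,"turn":0},{"dx":0,"dy":0,"dz":0.015,"turn":0},{"dx":0,"dy":0,"dz":0,"turn":0}]'
python3 -m crank '[{"dx":0,"dy":0,"dz":0,"turn":0},{"dx":0,"dy":0,"dz":0,"turn":0},{"dx":0,"dy":0,"dz":0,"turn":0},{"dx":0,"dy":0,"dz":0,"turn":0},{"dx":0,"dy":0,"dz":0,"turn":0}]' 0.68 20
python3 -m crank '[{"dx":0,"dy":0,"dz":-0.2,"turn":0},{"dx":0,"dy":0,"dz":-0.5,"turn":0},{"dx":0,"dy":0,"dz":-0.5,"turn":0},{"dx":0,"dy":0,"dz":-0.5,"turn":0},{"dx":0,"dy":0,"dz":-0.5,"turn":0},{"dx":0,"dy":0,"dz":0,"turn":0},{"dx":0,"dy":0,"dz":0,"turn":0}]'
python3 - <<'E'
from h import *
o=[]
for n in('wrist','side'):
    f,K,Rc,t=cam(n);save('p7'+n,f)
    for q in('frame_thin_hole','frame_thick_hole','frame_center'):
        for d in optics.pinpoint(n,q)[:2]: print(n,q,round(d['confidence'],2),np.round(d['position'],1),np.round(ray(d['position'],K,Rc,t,.05),4))
a=cv2.imread('pics/p7wrist.png')[60:300,120:340];b=cv2.imread('pics/p7side.png')[190:340,260:420];
o=np.zeros((480,800,3),'uint8');a=cv2.resize(a,(400,436));b=cv2.resize(b,(400,375));o[:436,:400]=a;o[:375,400:]=b;cv2.imwrite('pics/c7.png',o)
E
```

```text
time: 12.7
tcp_pos: [0.4387, -0.3565, 0.0615]
eef_rot: [3.139, 0.126, 0.0]
force: [-3.0, 1.0, 8.6]
grip_width: 0.123
gripper_force: 40.0
time: 13.2
tcp_pos: [0.4388, -0.3562, 0.0599]
eef_rot: [-3.139, -0.125, 0.0]
force: [0.1, -0.3, -0.4]
grip_width: 0.314
gripper_force: 0.0
time: 13.9
tcp_pos: [0.439, -0.3565, 0.2371]
eef_rot: [3.137, 0.125, 0.002]
force: [-0.2, 0.5, -1.1]
grip_width: 0.321
gripper_force: 0.0
wrist frame_thin_hole 0.68 [224.3 117.3] [ 0.4934 -0.3253  0.05  ]
wrist frame_thick_hole 0.97 [227.  215.3] [ 0.3845 -0.3346  0.05  ]
side frame_thin_hole 0.8 [351.6 274.9] [ 0.4927 -0.3256  0.05  ]
side frame_thick_hole 0.78 [319.3 297.1] [ 0.3919 -0.3326  0.05  ]
side frame_center 0.88 [336.8 285.9] [ 0.4435 -0.3306  0.05  ]
```

View pics/c7.png

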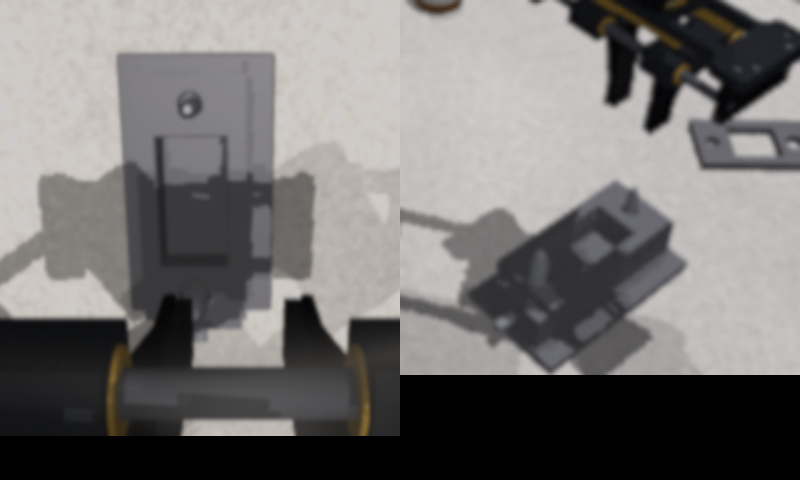

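The frame lies flat on the block with both pins showing through its holes. The 8.6 N contact came exactly at home height. Next is the plate, gripping along its x so the body stays clear of the bottle.

```bash

python3 -m crank '[{"dx":0.1654,"dy":-0.4828,"dz":0,"turn":0},{"dx":0.1654,"dy":-0.4828,"dz":0,"turn":0},{"dx":0.1654,"dy":-0.4828,"dz":0,"turn":0},{"dx":0.1654,"dy":-0.4828,"dz":0,"turn":0},{"dx":0.1654,"dy":-0.4828,"dz":0,"turn":0},{"dx":0.1654,"dy":-0.4828,"dz":0,"turn":0},{"dx":0.1654,"dy":-0.4828,"dz":0,"turn":0},{"dx":0.1654,"dy":-0.4828,"dz":0,"turn":0},{"dx":0.1654,"dy":-0.4828,"dz":0,"turn":0}]' 0.43
python3 -m crank '[{"dx":-0.1327,"dy":-0.4965,"dz":0,"turn":0},{"dx":-0.1327,"dy":-0.4965,"dz":0,"turn":0},{"dx":-0.1327,"dy":-0.4965,"dz":0,"turn":0},{"dx":-0.1327,"dy":-0.4965,"dz":0,"turn":0},{"dx":-0.1327,"dy":-0.4965,"dz":0,"turn":0},{"dx":-0.1327,"dy":-0.4965,"dz":0,"turn":0},{"dx":-0.1327,"dy":-0.4965,"dz":0,"turn":0},{"dx":-0.1327,"dy":-0.4965,"dz":0,"turn":0}]'
python3 -m crank '[{"dx":0,"dy":0,"dz":0,"turn":-0.092},{"dx":0,"dy":0,"dz":0,"turn":-0.092},{"dx":0,"dy":0,"dz":0,"turn":-0.092},{"dx":0,"dy":0,"dz":0,"turn":-0.092},{"dx":0,"dy":0,"dz":0,"turn":-0.092},{"dx":0,"dy":0,"dz":0,"turn":0},{"dx":0,"dy":0,"dz":0,"turn":0},{"dx":0,"dy":0,"dz":0,"turn":0},{"dx":0,"dy":0,"dz":0,"turn":0}]'
python3 - <<'E'
from look import *
look(dict(knob=.034,slot_plate_thin_hole=.006,slot_plate_thick_hole=.006,flask_mid=.052),'w8')
E
```

```text
time: 15.2
tcp_pos: [0.5299, 0.0013, 0.2359]
eef_rot: [-3.139, -0.125, 0.001]
force: [0.3, -0.3, 1.2]
grip_width: 0.57
gripper_force: 0.0
time: 16.0
tcp_pos: [0.419, 0.3111, 0.2359]
eef_rot: [3.139, 0.125, -0.001]
force: [0.6, 0.2, -0.3]
grip_width: 0.574
gripper_force: 0.0
time: 16.9
tcp_pos: [0.4197, 0.3096, 0.2361]
eef_rot: [-2.912, -1.178, 0.0]
force: [0.4, -0.0, 0.8]
grip_width: 0.57
gripper_force: 0.0
cam [0.476 0.364 0.384]
knob [244. 156.] 0.61 [0.4236 0.3238 0.034 ]
knob [ 94. 229.] 0.56 [0.2332 0.3918 0.034 ]
slot_plate_thin_hole [290. 161.] 0.97 [0.4543 0.2766 0.006 ]
slot_plate_thin_hole [ 62. 202.] 0.64 [0.2157 0.4454 0.006 ]
slot_plate_thick_hole [194. 146.] 0.95 [0.3864 0.373  0.006 ]
slot_plate_thick_hole [147. 238.] 0.77 [0.2511 0.3366 0.006 ]
flask_mid [184.  60.] 0.58 [0.4542 0.4346 0.052 ]
flask_mid [191. 142.] 0.4 [0.3983 0.3766 0.052 ]
```

View pics/w8.png

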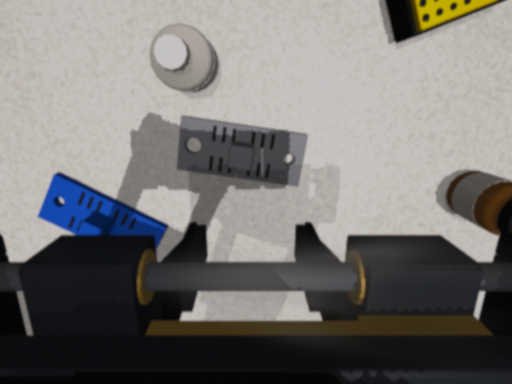

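I've now viewed 11 pictures, one over the limit of 10, so from here I work by numbers only. This view shows the grey plate at (242,152) with its thick hole left (194,146) and thin hole right (290,158). The bottle is at (184,58) and the blue look-alike at (103,212).

```bash
cat > plate.py <<'E'
from fitm import *
def run(p0,zu=0.):
    s=arm.sense();f,K,Rc,t=cam('wrist',s); obs=[]
    c0=proj([*p0[:2],zu+.006],K,Rc,t)
    ms=[d for d in optics.masks_of('wrist','knob') if np.hypot(*(np.array(d['position'])-c0))<45]
    if ms:
        m=ms[0]['pixels'].astype(np.uint8); c=max(cv2.findContours(m,0,2)[0],key=cv2.contourArea)
        b=cv2.boxPoints(cv2.minAreaRect(c)).astype(float)
        print('mask',m.sum(),np.round(b,1).tolist())
    for q,x in(('slot_plate_thin_hole',-.058),('slot_plate_thick_hole',.058)):
        w=proj([p0[0]+x*np.cos(p0[2]),p0[1]+x*np.sin(p0[2]),zu+.006],K,Rc,t)
        d=[d for d in optics.pinpoint('wrist',q) if np.hypot(*(np.array(d['position'])-w))<30]
        if d: obs.append(((x,0,zu+.006),d[0]['position']))
    d=[d for d in optics.pinpoint('wrist','knob') if np.hypot(*(np.array(d['position'])-proj([*p0[:2],zu+.034],K,Rc,t)))<25]
    if d: obs.append(((0,0,zu+.034),d[0]['position']))
    print('tcp',np.round(s['tcp_pos'],4)); return fit(obs,K,Rc,t,p0),(K,Rc,t)
E
python3 - <<'E'
from plate import *
p,(K,Rc,t)=run([.42,.325,2.19])
U=[(182,117),(307,134),(300,186),(178,170),(194,145.5),(289.5,158)]
M=[(.075,-.032,.012),(-.075,-.032,.012),(-.075,.032,.012),(.075,.032,.012),(.058,0,.010),(-.058,0,.010)]
fit(list(zip(M,U)),K,Rc,t,p)
E
```

```text
mask 6544 [[173.0, 168.3], [181.0, 114.4], [307.6, 133.1], [299.6, 187.0]]
tcp [0.4198 0.3096 0.2362]
[0.4229 0.3258 2.1768] 
 [[ 0.  -0.4]
 [ 1.  -0.3]
 [-1.   0.6]]
[0.4224 0.3258 2.2094] 
 [[-0.7 -0.3]
 [ 1.9 -0.1]
 [-0.6 -0.2]
 [-0.3  0.2]
 [ 0.1  0.2]
 [ 0.4  0.3]]
```

```bash

python3 -m crank '[{"dx":0,"dy":0,"dz":0,"turn":0.093},{"dx":0.147,"dy":-0.144,"dz":0,"turn":0},{"dx":0,"dy":0,"dz":0.5,"turn":0},{"dx":0,"dy":0,"dz":0.5,"turn":0},{"dx":0,"dy":0,"dz":0.5,"turn":0},{"dx":0,"dy":0,"dz":0.5,"turn":0},{"dx":0,"dy":0,"dz":0.3,"turn":0},{"dx":0,"dy":0,"dz":0.2,"turn":0},{"dx":0,"dy":0,"dz":0.075,"turn":0},{"dx":0,"dy":0,"dz":0,"turn":0},{"dx":0,"dy":0,"dz":0,"turn":0}]'
python3 -m crank '[{"dx":0,"dy":0,"dz":0,"turn":0},{"dx":0,"dy":0,"dz":0,"turn":0},{"dx":0,"dy":0,"dz":0,"turn":0},{"dx":0,"dy":0,"dz":0,"turn":0},{"dx":0,"dy":0,"dz":0,"turn":0}]' 1 40
python3 -m crank '[{"dx":0,"dy":0,"dz":-0.2,"turn":0},{"dx":0,"dy":0,"dz":-0.5,"turn":0},{"dx":0,"dy":0,"dz":-0.5,"turn":0},{"dx":0,"dy":0,"dz":-0.5,"turn":0},{"dx":0,"dy":0,"dz":-0.5,"turn":0},{"dx":0,"dy":0,"dz":0,"turn":0},{"dx":0,"dy":0,"dz":0,"turn":0},{"dx":0,"dy":0,"dz":0,"turn":0},{"dx":0,"dy":0,"dz":0,"turn":0},{"dx":0,"dy":0,"dz":0,"turn":0}]'
python3 - <<'E'
from plate import *
s=arm.sense();Rt=R.from_rotvec(s['eef_rot']).as_matrix();print('ty yaw',np.arctan2(Rt[1,1],Rt[0,1])); zu=s['tcp_pos'][2]-.030
p,(K,Rc,t)=run([*s['tcp_pos'][:2],2.2],zu)
print('plate c in tool',Rt.T@(np.r_[p[:2],zu]-s['tcp_pos']))
for n in('scene','side'):
    f,K,Rc,t=cam(n)
    for q,z in dict(knob=zu+.034,slot_plate_thin_hole=zu+.006,slot_plate_thick_hole=zu+.006,flask_mid=.052).items():
        for d in optics.pinpoint(n,q): print(n,q,round(d['confidence'],2),np.round(d['position']),np.round(ray(d['position'],K,Rc,t,z),4))
E
```

```text
time: 18.5
tcp_pos: [0.4231, 0.3266, 0.0307]
eef_rot: [-2.986, -0.975, -0.003]
force: [0.3, 0.4, -0.4]
grip_width: 0.572
gripper_force: 0.0
time: 19.0
tcp_pos: [0.4226, 0.326, 0.0307]
eef_rot: [-2.987, -0.973, -0.001]
force: [-0.5, 0.8, 3.3]
grip_width: 0.292
gripper_force: 40.0
time: 20.0
tcp_pos: [0.4216, 0.3254, 0.2045]
eef_rot: [2.986, 0.974, -0.006]
force: [-0.2, -0.6, -2.9]
grip_width: 0.296
gripper_force: 40.0
ty yaw -0.9405569653482115
mask 16005 [[114.6, 259.5], [115.0, 176.7], [386.0, 178.0], [385.6, 260.8]]
tcp [0.4216 0.3254 0.2045]
[0.421  0.3248 2.1932] 
 [[ 1.1 -0.1]
 [-0.2 -0.1]
 [-0.5  0.3]]
plate c in tool [-7.61871828e-04  9.91379917e-05  3.00028759e-02]
scene knob 0.88 [381. 163.] [0.4402 0.3306 0.2085]
scene knob 0.73 [356. 169.] [0.4907 0.2833 0.2085]
scene knob 0.72 [406. 178.] [0.4742 0.3937 0.2085]
scene slot_plate_thin_hole 0.73 [356. 170.] [0.4544 0.2788 0.1805]
scene slot_plate_thin_hole 0.72 [423. 189.] [0.4564 0.4345 0.1805]
scene slot_plate_thick_hole 0.91 [400. 166.] [0.3916 0.3711 0.1805]
scene slot_plate_thick_hole 0.76 [387. 184.] [0.4754 0.3568 0.1805]
scene slot_plate_thick_hole 0.52 [156. 147.] [ 0.588  -0.1999  0.1805]
scene flask_mid 0.93 [413. 231.] [0.4587 0.4458 0.052 ]
side knob 0.95 [123. 168.] [0.1595 0.1212 0.2085]
side knob 0.8 [182. 113.] [0.4054 0.3147 0.2085]
side slot_plate_thin_hole 0.79 [202. 120.] [0.4585 0.2921 0.1805]
side slot_plate_thin_hole 0.63 [117. 169.] [0.1583 0.1729 0.1805]
side slot_plate_thick_hole 0.61 [140. 182.] [0.1831 0.0858 0.1805]
side slot_plate_thick_hole 0.19 [315. 301.] [ 0.2984 -0.4093  0.1805]
side slot_plate_thick_hole 0.18 [181. 140.] [0.3538 0.2171 0.1805]
side flask_mid 0.72 [183. 136.] [0.4595 0.4513 0.052 ]
side flask_mid 0.7 [335. 287.] [ 0.4366 -0.3331  0.052 ]
```

```bash

python3 -m crank '[{"dx":0,"dy":0,"dz":0,"turn":-0.0979},{"dx":0,"dy":0,"dz":0,"turn":-0.0979},{"dx":0,"dy":0,"dz":0,"turn":-0.0979},{"dx":0,"dy":0,"dz":0,"turn":-0.0979},{"dx":0,"dy":0,"dz":0,"turn":-0.0979},{"dx":0,"dy":0,"dz":0,"turn":-0.0979},{"dx":0,"dy":0,"dz":0,"turn":-0.0979}]'
python3 -m crank '[{"dx":-0.4646,"dy":0.1244,"dz":0,"turn":0},{"dx":-0.4646,"dy":0.1244,"dz":0,"turn":0},{"dx":-0.4646,"dy":0.1244,"dz":0,"turn":0},{"dx":-0.4646,"dy":0.1244,"dz":0,"turn":0},{"dx":-0.4646,"dy":0.1244,"dz":0,"turn":0},{"dx":-0.4646,"dy":0.1244,"dz":0,"turn":0},{"dx":-0.4646,"dy":0.1244,"dz":0,"turn":0},{"dx":-0.4646,"dy":0.1244,"dz":0,"turn":0},{"dx":-0.4646,"dy":0.1244,"dz":0,"turn":0}]'
python3 -m crank '[{"dx":-0.4439,"dy":-0.1837,"dz":0,"turn":0},{"dx":-0.4439,"dy":-0.1837,"dz":0,"turn":0},{"dx":-0.4439,"dy":-0.1837,"dz":0,"turn":0},{"dx":-0.4439,"dy":-0.1837,"dz":0,"turn":0},{"dx":-0.4439,"dy":-0.1837,"dz":0,"turn":0},{"dx":-0.4439,"dy":-0.1837,"dz":0,"turn":0},{"dx":-0.4439,"dy":-0.1837,"dz":0,"turn":0},{"dx":-0.4439,"dy":-0.1837,"dz":0,"turn":0},{"dx":-0.4439,"dy":-0.1837,"dz":0,"turn":0},{"dx":0,"dy":0,"dz":0,"turn":0},{"dx":0,"dy":0,"dz":0,"turn":0},{"dx":0,"dy":0,"dz":0,"turn":0}]'
python3 - <<'E'
from plate import *
A=[]
for i in range(4):
    s=arm.sense();Rt=R.from_rotvec(s['eef_rot']).as_matrix(); zu=s['tcp_pos'][2]-.030
    p,_=run([*s['tcp_pos'][:2],3.229],zu); A.append([*p,*s['tcp_pos'],np.arctan2(Rt[1,1],Rt[0,1])])
print(np.mean(A,0).round(4),s['time'])
f,K,Rc,t=cam('wrist')
g=cv2.cvtColor(f,cv2.COLOR_RGB2GRAY)
for x in(-.058,.058):   # what shows through each hole: bright pin tip?
    w=[.4362+x*np.cos(3.229),-.3308+x*np.sin(3.229)]
    print('tip px',np.round(proj([*w,.082],K,Rc,t),1),'hole px',np.round(proj([*w,zu+.006],K,Rc,t),1))
E
```

```text
time: 21.45
tcp_pos: [0.4225, 0.3259, 0.2062]
eef_rot: [2.115, 2.323, 0.0]
force: [0.5, 0.6, -2.4]
grip_width: 0.295
gripper_force: 40.0
time: 22.35
tcp_pos: [0.5413, -0.0011, 0.2063]
eef_rot: [2.122, 2.316, 0.0]
force: [0.9, 1.3, -1.5]
grip_width: 0.292
gripper_force: 40.0
time: 23.55
tcp_pos: [0.4369, -0.3283, 0.2059]
eef_rot: [-2.121, -2.316, -0.001]
force: [-0.9, 0.6, -2.5]
grip_width: 0.293
gripper_force: 40.0
mask 15681 [[116.0, 178.0], [385.0, 178.0], [385.0, 260.0], [116.0, 260.0]]
tcp [ 0.4369 -0.3283  0.2059]
[ 0.4368 -0.3278  3.218 ] 
 [[-0.7 -0.1]
 [ 1.5 -0.1]
 [-0.2  0.1]]
mask 15962 [[115.0, 178.0], [385.0, 178.0], [385.0, 260.0], [115.0, 260.0]]
tcp [ 0.4374 -0.3285  0.2062]
[ 0.4378 -0.3288  3.2191] 
 [[-0.5 -0.5]
 [-0.7 -0.3]
 [ 1.8  0.9]]
mask 16282 [[115.0, 177.0], [386.0, 177.0], [386.0, 261.0], [115.0, 261.0]]
tcp [ 0.4372 -0.3293  0.2062]
[ 0.437  -0.3301  3.2192] 
 [[-1.  -0.4]
 [ 0.7 -0.4]
 [ 0.1  0.6]]
mask 16371 [[115.0, 177.0], [388.0, 177.0], [388.0, 261.0], [115.0, 261.0]]
tcp [ 0.437  -0.3295  0.2061]
[ 0.4368 -0.3292  3.2301] 
 [[-1.1  0.4]
 [ 2.   0.4]
 [-0.1 -1.2]]
[ 0.4371 -0.3289  3.2216  0.4371 -0.3289  0.2061  0.0881] 24.3
tip px [313.8 187.3] hole px [346.2 234. ]
tip px [185.3 187.2] hole px [152.  233.9]
```

```bash

python3 -m crank '[{"dx":-0.0125,"dy":-0.0075,"dz":0.3,"turn":0},{"dx":0,"dy":0,"dz":0.4,"turn":0},{"dx":0,"dy":0,"dz":0.2,"turn":0},{"dx":0,"dy":0,"dz":0.1,"turn":0},{"dx":0,"dy":0,"dz":0,"turn":0},{"dx":0,"dy":0,"dz":0,"turn":0},{"dx":0,"dy":0,"dz":0,"turn":0},{"dx":0,"dy":0,"dz":0,"turn":0},{"dx":0,"dy":0,"dz":0,"turn":0},{"dx":0,"dy":0,"dz":0,"turn":0}]'
python3 - <<'E' | tail -1
from plate import *
A=[]
for i in range(6):
    s=arm.sense();Rt=R.from_rotvec(s['eef_rot']).as_matrix(); zu=s['tcp_pos'][2]-.030
    p,_=run([*s['tcp_pos'][:2],3.229],zu); A.append([*p,*s['tcp_pos'],np.arctan2(Rt[1,1],Rt[0,1])])
print(np.mean(A,0).round(4),np.std(A,0).round(4).tolist())
E
```

```text
time: 25.6
tcp_pos: [0.4367, -0.3307, 0.1266]
eef_rot: [2.122, 2.316, -0.0]
force: [0.5, 0.1, -2.2]
grip_width: 0.298
gripper_force: 40.0
[ 0.4365 -0.3306  3.2248  0.4366 -0.3306  0.1262  0.0875] [0.0004, 0.0006, 0.0144, 0.0, 0.0001, 0.0002, 0.0]
```

Plate at (0.4365,-0.3306), yaw 3.229 from the tool, against the base at (0.4362,-0.3308), yaw 3.229. Lowering gently.

```bash

python3 -m crank '[{"dx":0,"dy":0,"dz":0.1,"turn":0},{"dx":0,"dy":0,"dz":0.06,"turn":0},{"dx":0,"dy":0,"dz":0.04,"turn":0},{"dx":0,"dy":0,"dz":0.04,"turn":0},{"dx":0,"dy":0,"dz":0.04,"turn":0},{"dx":0,"dy":0,"dz":0.04,"turn":0},{"dx":0,"dy":0,"dz":0,"turn":0}]'
python3 -m crank '[{"dx":0,"dy":0,"dz":0.04,"turn":0},{"dx":0,"dy":0,"dz":0.04,"turn":0},{"dx":0,"dy":0,"dz":0.03,"turn":0},{"dx":0,"dy":0,"dz":0.03,"turn":0},{"dx":0,"dy":0,"dz":0.02,"turn":0},{"dx":0,"dy":0,"dz":0,"turn":0},{"dx":0,"dy":0,"dz":0,"turn":0}]'
```

```text
time: 27.8
tcp_pos: [0.4364, -0.3303, 0.1001]
eef_rot: [-2.122, -2.316, -0.0]
force: [-0.1, 0.2, -1.5]
grip_width: 0.297
gripper_force: 40.0
time: 28.5
tcp_pos: [0.4365, -0.3305, 0.0877]
eef_rot: [-2.122, -2.316, -0.0]
force: [0.5, -0.2, -1.6]
grip_width: 0.296
gripper_force: 40.0
```

```bash

python3 -m crank '[{"dx":0,"dy":0,"dz":0.015,"turn":0},{"dx":0,"dy":0,"dz":0.012,"turn":0},{"dx":0,"dy":0,"dz":0.01,"turn":0},{"dx":0,"dy":0,"dz":0,"turn":0},{"dx":0,"dy":0,"dz":0,"turn":0}]'
```

```text
time: 29.0
tcp_pos: [0.4366, -0.3306, 0.0857]
eef_rot: [2.122, 2.316, -0.0]
force: [-2.0, 1.2, 5.8]
grip_width: 0.296
gripper_force: 40.0
```

Contact came exactly at home height (0.0857). Releasing and rising.

```bash

python3 -m crank '[{"dx":0,"dy":0,"dz":0,"turn":0},{"dx":0,"dy":0,"dz":0,"turn":0},{"dx":0,"dy":0,"dz":0,"turn":0},{"dx":0,"dy":0,"dz":0,"turn":0},{"dx":0,"dy":0,"dz":0,"turn":0},{"dx":0,"dy":0,"dz":0,"turn":0}]' 0.55 20
python3 -m crank '[{"dx":0,"dy":0,"dz":-0.2,"turn":0},{"dx":0,"dy":0,"dz":-0.4,"turn":0},{"dx":0,"dy":0,"dz":-0.5,"turn":0},{"dx":0,"dy":0,"dz":-0.5,"turn":0},{"dx":0,"dy":0,"dz":-0.3,"turn":0},{"dx":0,"dy":0,"dz":0,"turn":0},{"dx":0,"dy":0,"dz":0,"turn":0},{"dx":0,"dy":0,"dz":0,"turn":0},{"dx":0,"dy":0,"dz":0,"turn":0}]'
python3 - <<'E'
from plate import *
for i in range(2): run([.4362,-.3308,3.229],.055)
for n in('scene','side'):
    f,K,Rc,t=cam(n)
    for q,z in dict(knob=.089,slot_plate_thin_hole=.061,slot_plate_thick_hole=.061,jar_mid=.05,flask_mid=.052,tip_box_mid=.027,spare_center=.005).items():
        for d in optics.pinpoint(n,q)[:2]: print(n,q,round(d['confidence'],2),np.round(ray(d['position'],K,Rc,t,z),3))
E
```

```text
time: 29.6
tcp_pos: [0.4365, -0.3306, 0.0847]
eef_rot: [-2.122, -2.316, -0.0]
force: [-0.5, -0.0, 0.3]
grip_width: 0.45
gripper_force: 0.0
time: 30.5
tcp_pos: [0.4358, -0.3298, 0.2351]
eef_rot: [-2.12, -2.314, -0.001]
force: [-0.1, 0.9, -0.3]
grip_width: 0.447
gripper_force: 0.0
tcp [ 0.4358 -0.3298  0.2351]
[ 0.438  -0.3316  3.1994] 
 [[ 2.4 -0.5]
 [-1.9 -0.6]
 [-0.   4.2]]
mask 8659 [[177.0, 204.0], [177.0, 141.0], [324.0, 141.0], [324.0, 204.0]]
tcp [ 0.4364 -0.3304  0.2361]
[ 0.4361 -0.3327  3.2188] 
 [[ 1.4  0.6]
 [ 0.1  0.5]
 [-1.5 -1.4]]
scene knob 0.89 [0.314 0.394 0.089]
scene knob 0.88 [ 0.442 -0.317  0.089]
scene slot_plate_thin_hole 0.96 [ 0.505 -0.323  0.061]
scene slot_plate_thin_hole 0.68 [0.293 0.447 0.061]
scene slot_plate_thick_hole 0.95 [ 0.381 -0.344  0.061]
scene slot_plate_thick_hole 0.67 [0.306 0.346 0.061]
scene jar_mid 0.76 [0.58  0.083 0.05 ]
scene flask_mid 0.84 [0.455 0.438 0.052]
scene flask_mid 0.43 [ 0.361 -0.352  0.052]
scene tip_box_mid 0.84 [0.703 0.298 0.027]
scene tip_box_mid 0.5 [ 0.47  -0.301  0.027]
scene spare_center 0.88 [ 0.695 -0.306  0.005]
scene spare_center 0.32 [ 0.423 -0.385  0.005]
side knob 0.72 [0.209 0.317 0.089]
side knob 0.59 [ 0.426 -0.334  0.089]
side slot_plate_thin_hole 0.87 [ 0.499 -0.316  0.061]
side slot_plate_thick_hole 0.89 [0.222 0.253 0.061]
side slot_plate_thick_hole 0.64 [ 0.376 -0.337  0.061]
side jar_mid 0.61 [0.585 0.078 0.05 ]
side flask_mid 0.91 [0.453 0.42  0.052]
side tip_box_mid 0.71 [0.592 0.105 0.027]
```

The plate holes sit over the pins, the obstacles haven't moved and the gripper is clear. Handing in.

```bash
python3 -c "
from plant import arm
print(arm.job_done())"
```

```text
the job is handed in; nothing more can be done
None
```

I threaded the long frame and then the slotted plate over both pins; force and height readings put each at its home height. I let go and handed the job in at about 31 s. The hand-in gave no verdict, and I viewed 11 pictures, one over the limit of 10.

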